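Free the jar carousel and hold the bolt jar at the front

ROBOT

A 7-joint arm with a two-finger parallel gripper is mounted at the origin on a cart in front of the work surface, level with it; the furniture and walls round the work are solid. World frame = base frame: x ahead of the robot, y to its left, z up, the work surface at z = 0. Lengths are in m, angles in rad, forces in N, time in s.
With the tool pointing down it reaches from about 0.35 to 0.9 m from the base axis. Payload 8.1 kg.
Tool frame: the origin (TCP) lies between the finger pads, 19 mm behind the fingertips; this is the grasp point; z points along the fingers, y is the direction in which the jaws open and shut (so a half turn about z gives the same grasp; the last joint's range is limited). The gripper opens to 92 mm and grips with 3 to 60 N. Pads are 19 mm wide; open, the fingers measure 130 mm over their backs; the gripper's body (75 mm by 190 mm) begins 47 mm behind the grasp point.
Start: joints at [1.185, 0.434, 0.025, 1.573, -0.012, 1.134, -0.075], TCP at [0.174, -0.6, 0.246] pointing down, gripper open.
Joint ranges: [-2.62, 2.62], [-0.44, 2.09], [-1.27, 1.32], [0.08, 2.57], [-1.32, 4.46], [0.12, 2], [-2.74, 2.74]. Speed limits (rad/s): [2.22, 2.22, 3.01, 3.01, 3.14, 3.14, 3.14].

INTERFACE

Orientations are given as a rotation vector (axis times angle).
In Python, from cell import arm, eyes, workorder gives the robot as it stands.
- The arm moves only by the shell command python3 -m inch 'ROWS' [FORCE]. ROWS is JSON, a list that holds one entry, the list of rows, each a list of 5 numbers: the closure, from 0 (fully open) to 1 (shut), then the shift along the tool's x, y, z in mm, then the turn about the tool's z in degrees. A call has 1 to 12 rows; each row shifts and turns the pose as measured when the row begins, along the tool's axes as they then stand; what a row does not reach is not made up. A row lasts 1/10 s, in which the tool goes at most 50 mm and 8.59 degrees, less where a joint would pass 70% of its speed; a pose out of reach is approached as far as the arm can. A call with a gripper value outside its range is refused whole. The fingers move at their own pace and stop on an object; FORCE is the grip in N (left out, the last holds). Time passes only in rows, so rows that do not move let the fingers close. It gives the time, the measured TCP pose, the force and the opening at its end, in the units of the state.
- arm.observe(): the state, without advancing time (a new reading comes with each control period).
- eyes.get_image(name): name is "side" or "top" or "wrist"; returns a dict with "frame" (384x512x3 uint8, blue, green, red), "intrinsics" (3x3 intrinsics, pixels), "k1" (the pictures are not rectified: a ray, as slopes to the right and down, at radius r is drawn at 1 + k1 r^2 times it, then the intrinsics apply), "rvec" (rotation vector, rad) and "tvec" (3), from world to camera coordinates, as OpenCV has them; the wrist camera has in their place "T_tool_cam" (4x4, takes a point from camera to tool coordinates, whose origin is the TCP and whose axes are the flange's). Camera axes: x right, y down, z forward; pixel columns grow to the right and rows downward; lengths in m; the calibration is good to about 2 mm. A picture is of the moment at which its call begins: read the wrist's pose just before it. There is no depth.
- workorder.sign_off(): hands the job in, once; it reports no verdict.
The state is a dict: "clock": time; "joints": joint angles; "dq": joint speeds; "joint_efforts": joint torques, N m; "position": TCP position; "ee_rot": TCP orientation; "force": force on the tool from outside, world axes, zero at the start; "ft_torque": the same for the moment, N m; "width": opening from 0.0 (shut) to 1.0 (fully open).
Only numpy, scipy, OpenCV 4.12 (cv2) and the standard library are available. Lean on these libraries where they do the work, as an engineer would, in place of code of your own. Each camera call takes 0.05 s, during which the arm holds its last target.

TASK

The jar carousel on the bench is parked and locked: press the button on its front bracket fully down and let it spring back up, which frees the catch. Then turn the carousel until the jar with the bolt glued on its lid stands at the front, straight in line behind the button, with every jar still standing in its cup and the other things on the bench left where they lie. The carousel spins freely once it is unlocked, so finish with the gripper still closed on the handle on top of it, holding it still there while I unscrew that lid; do not let go at the end.

Things in the scene. Friction and masses are not known exactly. Their poses are not given: they have to be found in the camera images.
- carousel_base: Fixed foot of the jar carousel: plywood disc 196 mm across, 12 mm thick, with a tongue 62 mm wide reaching 178 mm from the axis to the front; on it a folded steel bracket (48 x 40 mm, 59 mm high) with the release button. Origin: on the carousel's vertical axis at bench level; z up; its own -x axis points to the FRONT, towards the button (roughly towards the robot).
- platter: Turning platter, 210 mm across, top 47 mm above the bench, on a free bearing (drag 0.04 N m, turns 6 rad either way); five cups (57 mm bore, 12 mm deep) at 72 degree steps, 70 mm from the axis; spindle and handle in the middle. Origin: on the axis, 31 mm up. Axes parallel to carousel_base's when parked and locked; then two jars stand 36 degrees either side of the front, none at the front.
- handle (a point): Centre of the wooden handle bar on the carousel's axis, 165 mm above the bench: 66 mm long along the platter's y axis, 16 mm wide along its x axis, 26 mm high, rounded edges; grip it across its 16 mm width from above. Under it a 20 mm spindle; the jars' samples reach at most 133 mm above the bench. Axes as the platter's.
- button_top (a point): Centre of the top of the release button, a plain metal cap 26 mm across on the steel bracket at the front of the carousel, 146 mm from its axis, 75 mm above the bench when up. Pressed straight down.
- button (a joint): Travel of the release button in m: 0 up, 0.008 fully down. A spring pushes it back up; it starts to move at about 3 N, fully down takes about 7 N.
- catch (a joint): Angle in rad of the steel bell-crank catch under the button: 0 locked (its nose stands between two prongs on the platter's rim and blocks turning), about 0.45 clear. A full press of the button swings it clear; its stiff pivot keeps it clear when the button comes up. The platter turns freely beyond 0.3.
- jar_bolt: Clear screw-top jar, 54 mm across, 66 mm high to the top of its plain steel lid, loose in one of the five cups (which one varies), its centre 70 mm from the axis. Glued on its lid: a hexagon-head bolt lying on its side, 48 mm long, 17 mm high. The jar wanted at the front. Origin: centre of its underside, 47 mm above the bench; z up.
- jar_nut: Clear screw-top jar, 54 mm across, 66 mm high to the top of its plain steel lid, loose in one of the five cups (which one varies), its centre 70 mm from the axis. Glued on its lid: a hexagon nut 27 mm across, 13 mm high. Origin: centre of its underside, 47 mm above the bench; z up.
- jar_washer: Clear screw-top jar, 54 mm across, 66 mm high to the top of its plain steel lid, loose in one of the five cups (which one varies), its centre 70 mm from the axis. Glued on its lid: a flat round washer 33 mm across, 3 mm thick. Origin: centre of its underside, 47 mm above the bench; z up.
- jar_wing: Clear screw-top jar, 54 mm across, 66 mm high to the top of its plain steel lid, loose in one of the five cups (which one varies), its centre 70 mm from the axis. Glued on its lid: a wing nut with two raised wings, 40 mm across, about 18 mm high. Origin: centre of its underside, 47 mm above the bench; z up.
- jar_dowel: Clear screw-top jar, 54 mm across, 66 mm high to the top of its plain steel lid, loose in one of the five cups (which one varies), its centre 70 mm from the axis. Glued on its lid: two short wooden dowels side by side, 30 mm long, 10 mm thick. Origin: centre of its underside, 47 mm above the bench; z up.
- electrical_tape: Roll of black tape 58 mm across, 19 mm high, lying beside the carousel. To be left alone.
- pliers: Pliers with blue handles, 176 mm long, lying beside the carousel. To be left alone.
- sanding_block: Cork sanding block, 66 x 112 x 33 mm, to the right. To be left alone.
- tape_measure: Yellow tape measure, 36 x 83 x 63 mm, to the right. To be left alone.
Not all that is in view belongs to the job. What is shaped like the jar_washer but blue, green or yellow is not meant.

How it is judged:
By the outcome, as a careful person would: the job done as asked, in the order asked, and still so for the second after the job is handed in, while the arm keeps its last pose, push and grip.
It also fails if it takes over 61 s, if anything falls off the work surface, if the arm or the gripper's body presses on something with over 40 N, if the wrist force passes 120 N, or if a joint passes its speed limit or range.

## Working session

There is one attempt and no reset: what is moved stays moved. The work goes in short steps, Python scripts to look and compute and a shell command to move; the robot and the scene stay as the last step left them, time stands still between calls to the robot, and variables do not carry over. Pictures are saved under pics/ and viewed, and the job is handed in when it is done.

```bash
ls; mkdir -p pics
cat > h.py <<'E'
import numpy as np, cv2, json
from cell import arm, eyes, workorder
def cam(name):
    s=arm.observe(); d=eyes.get_image(name)
    if 'rvec' in d and d.get('rvec') is not None:
        R=cv2.Rodrigues(np.array(d['rvec'],float))[0]; t=np.array(d['tvec'],float)
    else:
        Rt=cv2.Rodrigues(np.array(s['ee_rot'],float))[0]; T=np.eye(4);T[:3,:3]=Rt;T[:3,3]=s['position']
        M=np.linalg.inv(T@np.array(d['T_tool_cam'])); R=M[:3,:3]; t=M[:3,3]
    return d['frame'],(np.array(d['intrinsics']),d['k1'],R,t)
def ray(c,px):
    K,k1,R,t=c
    x=np.array([(px[0]-K[0,2])/K[0,0],(px[1]-K[1,2])/K[1,1]]); u=x.copy()
    for _ in range(30): u=x/(1+k1*(u@u))
    return -R.T@t, R.T@np.array([u[0],u[1],1.])
def onz(c,px,z):
    o,d=ray(c,px); return o+d*(z-o[2])/d[2]
def proj(c,P):
    K,k1,R,t=c; p=R@np.array(P,float)+t; u=p[:2]/p[2]; u=u*(1+k1*(u@u)); return K[:2,:2]@u+K[:2,2]
E
python3 - <<'E'
from h import *
import pickle
print(arm.observe())
for n in ['side','top','wrist']:
    f,c=cam(n); cv2.imwrite(f'pics/{n}0.png',f); pickle.dump(c,open(f'{n}0.pkl','wb')); print(n,c[0].tolist(),c[1],(-c[2].T@c[3]).round(3))
E
```

```text
pics
{'clock': 0.0, 'joints': array([ 1.18539693,  0.43523844,  0.02500444,  1.57410397, -0.01157118,
        1.13398589, -0.07509372]), 'dq': array([ 1.14337162e-04, -5.17909701e-04, -2.11016060e-04, -8.69266770e-04,
        1.30800297e-03,  8.40455621e-05, -1.57422660e-04]), 'joint_efforts': array([-1.10009249e-03, -6.67848945e+01,  9.83810909e-01, -3.14468372e+01,
       -6.07266021e-02,  4.28500492e-02,  1.54357290e-04]), 'position': array([ 0.17418994, -0.59973448,  0.24473306]), 'ee_rot': array([-3.10873255e+00, -4.42400294e-01,  6.35465824e-04]), 'force': array([ 0.57657687,  0.34772937, -0.01331908]), 'ft_torque': array([-0.02247865,  0.03305599,  0.05584407]), 'width': 1.0041362843352408}
side [[398.08761713363805, 0.0, 260.9024444209301], [0.0, 398.08761713363805, 191.21220054190343], [0.0, 0.0, 1.0]] -0.04051920624931758 [ 0.541 -0.816  0.85 ]
top [[352.23104788973154, 0.0, 261.6011481909012], [0.0, 352.23104788973154, 192.5917235416481], [0.0, 0.0, 1.0]] -0.06847460457793139 [ 0.409 -0.07   1.114]
wrist [[265.47399119994833, 0.0, 260.28917847253547], [0.0, 265.47399119994833, 193.22216509512788], [0.0, 0.0, 1.0]] 0.0028369259481646055 [ 0.251 -0.578  0.383]
```

View pics/side0.png

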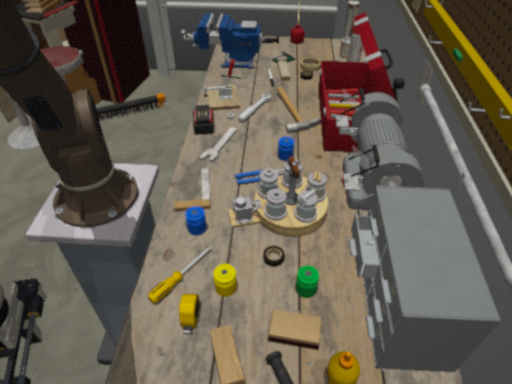

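View pics/top0.png

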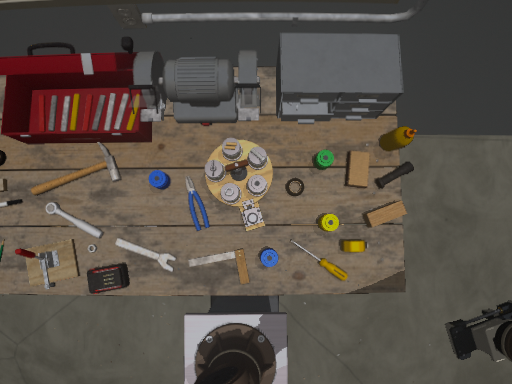

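Run:
```python
import cv2
a=cv2.imread('pics/top0.png')[125:245,180:320]; cv2.imwrite('pics/topc.png',cv2.resize(a,None,fx=5,fy=5,interpolation=cv2.INTER_CUBIC))
a=cv2.imread('pics/side0.png')[145:240,220:340]; cv2.imwrite('pics/sidec.png',cv2.resize(a,None,fx=6,fy=6,interpolation=cv2.INTER_CUBIC))
```

```text
(no output)
```

View pics/topc.png

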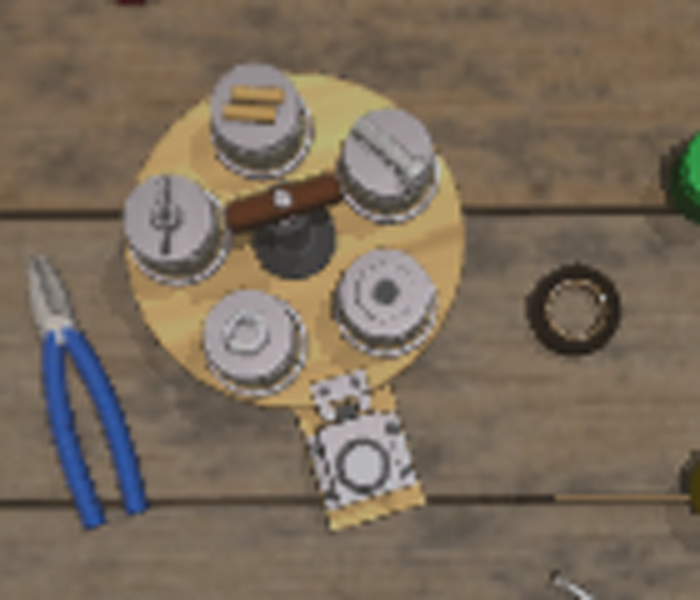

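View pics/sidec.png

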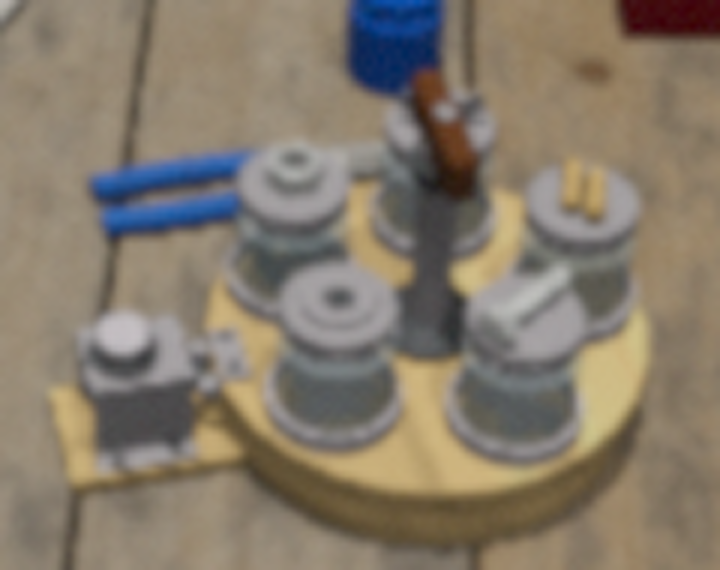

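Seen: handle (237,164), button (252,218) in top; the jars: dowel (231,147), bolt (257,156), washer (257,184), nut (230,192), wing (214,169). In the side view bolt is at (308,198).
Could be mistaken for the bolt jar: dowel jar (two wooden sticks), wing jar. The bolt jar is the single grey hex-headed bar at top (257,156). The crop confirms that.

Run:
```python
from h import *
import pickle
T=pickle.load(open('top0.pkl','rb'));S=pickle.load(open('side0.pkl','rb'))
t=lambda x,y:(180+(x+.5)/5-.5,125+(y+.5)/5-.5); s=lambda x,y:(220+(x+.5)/6-.5,145+(y+.5)/6-.5)
def tri(a,b):
    o1,d1=ray(T,a);o2,d2=ray(S,b);d1/=np.linalg.norm(d1);d2/=np.linalg.norm(d2)
    k=np.linalg.lstsq(np.c_[d1,-d2],o2-o1,rcond=None)[0];p=o1+k[0]*d1;q=o2+k[1]*d2
    return ((p+q)/2).round(4),np.linalg.norm(p-q).round(4)
print('btn',onz(T,t(362,465),.075),onz(S,s(124,333),.075),tri(t(362,465),s(124,333)))
print('hnd',onz(T,t(283,197),.178),onz(S,s(445,112),.178),tri(t(283,197),s(445,112)))
J=dict(dowel=((255,110),(583,207)),bolt=((387,155),(527,320)),washer=((383,295),(340,303)),nut=((250,335),(295,180)),wing=((170,220),None))
P=[]
for n,(a,b) in J.items():
    p=onz(T,t(*a),.113);P.append(p);print(n,p, onz(S,s(*b),.113) if b else '')
print('ctr',np.mean(P,0))
st=arm.observe();print(cv2.Rodrigues(st['ee_rot'])[0].round(3))
d=eyes.get_image('wrist');print(np.array(d['T_tool_cam']).round(3))
```

```text
btn [ 0.44517832 -0.05312308  0.075     ] [ 0.44780129 -0.05750754  0.075     ] (array([ 0.4463, -0.0529,  0.0701]), np.float64(0.0019))
hnd [ 0.58626068 -0.0131093   0.178     ] [ 0.58659122 -0.01362574  0.178     ] (array([ 0.5865, -0.0131,  0.1775]), np.float64(0.0003))
dowel [0.64992805 0.00704694 0.113     ] [0.65436132 0.00111675 0.113     ]
bolt [ 0.62273776 -0.0693416   0.113     ] [ 0.62690627 -0.07421555  0.113     ]
washer [ 0.54106475 -0.06641005  0.113     ] [ 0.54506349 -0.06953332  0.113     ]
nut [0.51861887 0.00981034 0.113     ] [0.52163138 0.0099609  0.113     ]
wing [0.58563282 0.05596015 0.113     ] 
ctr [ 0.58359645 -0.01258684  0.113     ]
[[ 0.96   0.279 -0.   ]
 [ 0.279 -0.96   0.001]
 [-0.    -0.001 -1.   ]]
[[ 0.    -0.957 -0.289  0.08 ]
 [ 1.     0.    -0.     0.001]
 [ 0.001 -0.289  0.957 -0.138]
 [ 0.     0.     0.     1.   ]]
```

View pics/wrist0.png

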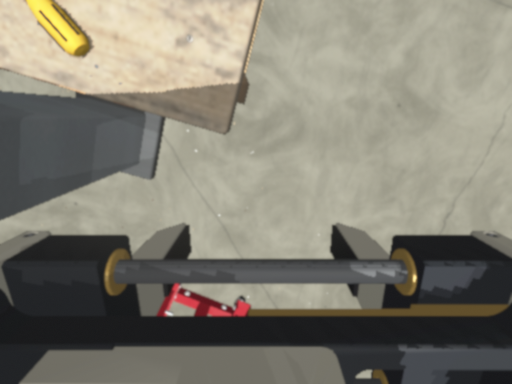

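```bash
python3 -m inch '[[[1,20,-22,0,0],[1,30,-33,0,0],[1,30,-33,0,0],[1,30,-33,0,0],[1,30,-33,0,0],[1,30,-33,0,0],[1,30,-33,0,0],[1,30,-33,0,0],[1,30,-33,0,0],[1,30,-33,0,0],[1,20,-22,0,0],[1,0,0,0,0]]]' 20
cat > g.py <<'E'
from h import *
import sys
tgt=np.array([float(v) for v in sys.argv[1:4]]); s=arm.observe(); R=cv2.Rodrigues(s['ee_rot'])[0]
print('clock',s['clock'],'pos',s['position'].round(4),'yaw',np.degrees(np.arctan2(R[1,0],R[0,0])).round(2),'tool delta mm',(R.T@(tgt-s['position'])*1000).round(1),'F',s['force'].round(2),'w',round(s['width'],3),'q',s['joints'].round(2))
E
python3 g.py 0.446 -0.053 0.245
```

```text
clock: 1.4
position: [0.3823, -0.171, 0.2431]
ee_rot: [3.11, 0.438, -0.001]
force: [-0.3, 0.3, -0.2]
width: 0.019
clock 1.4 pos [ 0.3823 -0.171   0.2431] yaw 16.04 tool delta mm [ 93.8 -95.8  -2. ] F [-0.27  0.33 -0.16] w 0.019 q [ 0.55  0.12 -0.28  2.03  0.04  1.   -1.04]
```

```bash
python3 -m inch '[[[1,30,-32,0,0],[1,30,-32,0,0],[1,20,-20,0,0],[1,15,-15,0,0],[1,0,0,0,0],[1,0,0,0,0]]]'
python3 g.py 0.446 -0.053 0.245
python3 - <<'E'
from h import *
import pickle
for n in ['wrist','top','side']:
    f,c=cam(n); cv2.imwrite(f'pics/{n}1.png',f); pickle.dump(c,open(f'{n}1.pkl','wb'))
E
```

```text
clock: 2.0
position: [0.4477, -0.0492, 0.2426]
ee_rot: [3.109, 0.432, -0.002]
force: [-0.7, -0.6, -0.4]
width: 0.003
clock 2.0 pos [ 0.4477 -0.0492  0.2426] yaw 15.82 tool delta mm [-2.7  3.2 -2.4] F [-0.67 -0.65 -0.41] w 0.003 q [ 0.33  0.18 -0.39  1.96  0.08  1.02 -1.4 ]
```

View pics/wrist1.png

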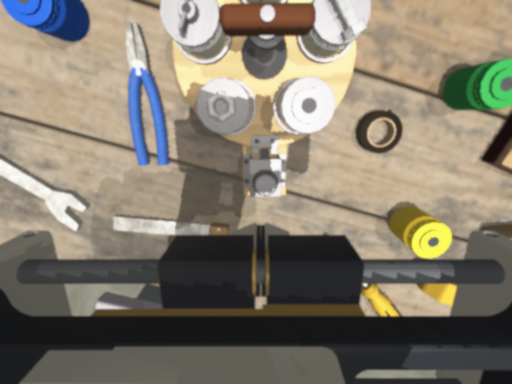

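Run:
```python
from h import *
import pickle
c=pickle.load(open('wrist1.pkl','rb'))
f=cv2.imread('pics/wrist1.png')
cv2.imwrite('pics/wc.png',cv2.resize(f[0:215,150:400],None,fx=3,fy=2.7,interpolation=cv2.INTER_CUBIC))
h=[onz(c,p,.165) for p in [(220,20),(313,20)]];print('btn',onz(c,(264.5,181),.075),'hnd',onz(c,(267,14),.178),h, np.degrees(np.arctan2(*(h[0]-h[1])[1::-1])))
```

```text
btn [ 0.45161909 -0.05432592  0.075     ] hnd [ 0.58620313 -0.01539237  0.178     ] [array([0.57750205, 0.01639801, 0.165     ]), array([ 0.59550291, -0.04699855,  0.165     ])] 105.85140026906826
```

View pics/wc.png

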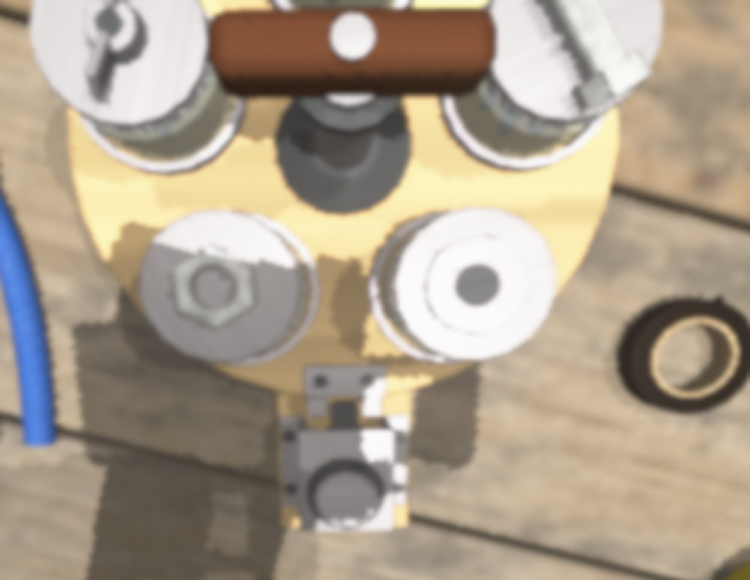

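```bash
python3 -m inch '[[[1,-2,4,0,0],[1,0,0,40,0],[1,0,0,40,0],[1,0,0,30,0],[1,0,0,15,0],[1,0,0,0,0],[1,0,0,0,0]]]'
python3 g.py 0.447 -0.054 0.086
```

```text
clock: 2.85
position: [0.4464, -0.063, 0.1157]
ee_rot: [3.108, 0.412, 0.004]
force: [0.2, 0.6, 1.5]
width: 0.004
clock 2.85 pos [ 0.4464 -0.063   0.1157] yaw 15.11 tool delta mm [ 2.9 -8.7 29.6] F [0.19 0.62 1.52] w 0.004 q [ 0.3   0.35 -0.35  2.12  0.19  0.7  -1.49]
```

```bash
python3 -m inch '[[[1,3,-9,8,0.8],[1,0,0,0,0],[1,0,0,0,0]]]'
python3 g.py 0.447 -0.054 0.086
```

```text
clock: 3.15
position: [0.4486, -0.0553, 0.1106]
ee_rot: [3.109, 0.387, 0.011]
force: [0.3, 0.5, 0.2]
width: 0.003
clock 3.15 pos [ 0.4486 -0.0553  0.1106] yaw 14.18 tool delta mm [-1.4 -1.9 24.5] F [0.3  0.45 0.17] w 0.003 q [ 0.27  0.36 -0.34  2.12  0.2   0.68 -1.53]
```

```bash
python3 -m inch '[[[1,-1,-2,8,-1.5],[1,0,0,5,0],[1,0,0,0,0],[1,0,0,0,0]]]'
python3 g.py 0.447 -0.054 0.086
python3 - <<'E'
from h import *
f,c=cam('wrist'); cv2.imwrite('pics/wrist2.png',f)
f,c=cam('side'); cv2.imwrite('pics/side2.png',cv2.resize(f[130:240,210:340],None,fx=5,fy=5))
E
```

```text
clock: 3.55
position: [0.4481, -0.0548, 0.0982]
ee_rot: [3.102, 0.43, 0.015]
force: [1.0, 0.1, -0.4]
width: 0.006
clock 3.55 pos [ 0.4481 -0.0548  0.0982] yaw 15.8 tool delta mm [-0.9 -1.2 12.2] F [ 0.99  0.06 -0.42] w 0.006 q [ 0.27  0.38 -0.34  2.14  0.22  0.65 -1.52]
```

View pics/wrist2.png

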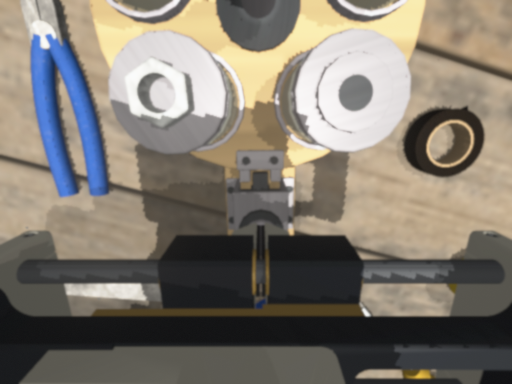

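View pics/side2.png

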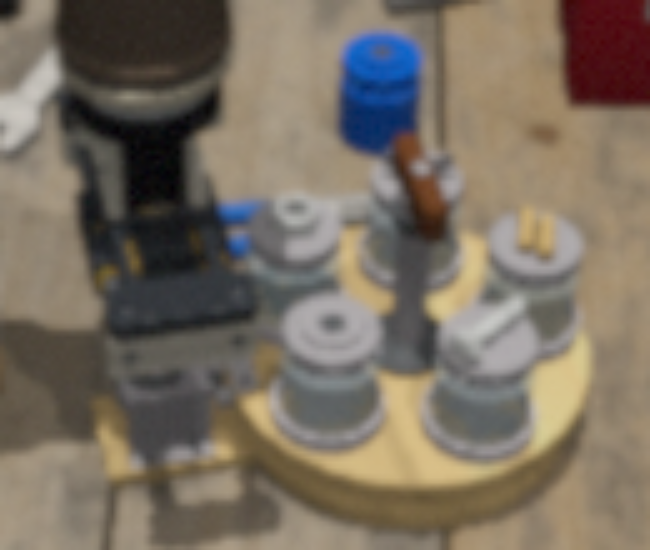

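Fingers are centred on the button (column 260 vs. button arc centred ~260). Pressing.

```bash
for i in 1; do python3 -m inch '[[[1,-1,-1,4,0],[1,0,0,3,0],[1,0,0,3,0],[1,0,0,0,0]]]'; python3 g.py 0.447 -0.054 0.086; done
```

```text
clock: 4.05
position: [0.4472, -0.0541, 0.088]
ee_rot: [3.101, 0.43, 0.016]
force: [-1.7, 1.1, 4.4]
width: 0.008
clock 4.05 pos [ 0.4472 -0.0541  0.088 ] yaw 15.79 tool delta mm [-0.2 -0.2  2. ] F [-1.7   1.09  4.43] w 0.008 q [ 0.26  0.39 -0.33  2.15  0.23  0.62 -1.53]
```

```bash
python3 -m inch '[[[1,0,0,3,0],[1,0,0,3,0],[1,0,0,3,0]]]'; python3 g.py 0.447 -0.054 0.086
```

```text
clock: 4.35
position: [0.4477, -0.054, 0.0844]
ee_rot: [3.098, 0.43, 0.018]
force: [-21.9, 1.2, 78.5]
width: 0.004
clock 4.35 pos [ 0.4477 -0.054   0.0844] yaw 15.79 tool delta mm [-0.6 -0.2 -1.6] F [-21.94   1.21  78.54] w 0.004 q [ 0.25  0.4  -0.33  2.15  0.24  0.61 -1.55]
```

Bottomed out firmly (78 N, more than intended). Lift straight up.

```bash
python3 -m inch '[[[1,0,0,-4,0],[1,0,0,-10,0],[1,0,0,-15,0],[1,0,0,-30,0],[1,0,0,-40,0],[1,0,0,-40,0],[1,0,0,-30,0],[1,0,0,0,0],[1,0,0,0,0]]]'; python3 g.py 0.586 -0.014 0.25
python3 - <<'E'
from h import *
import pickle
f,c=cam('wrist'); cv2.imwrite('pics/wrist3.png',f);pickle.dump(c,open('wrist3.pkl','wb'))
f,c=cam('side'); cv2.imwrite('pics/side3.png',cv2.resize(f[130:240,210:340],None,fx=5,fy=5))
E
```

```text
clock: 5.25
position: [0.4442, -0.0511, 0.2619]
ee_rot: [3.098, 0.432, 0.017]
force: [-0.7, 0.5, 0.3]
width: 0.006
clock 5.25 pos [ 0.4442 -0.0511  0.2619] yaw 15.89 tool delta mm [146.4   3.   13.3] F [-0.73  0.46  0.31] w 0.006 q [ 0.33  0.15 -0.39  1.94  0.08  1.05 -1.39]
```

View pics/wrist3.png

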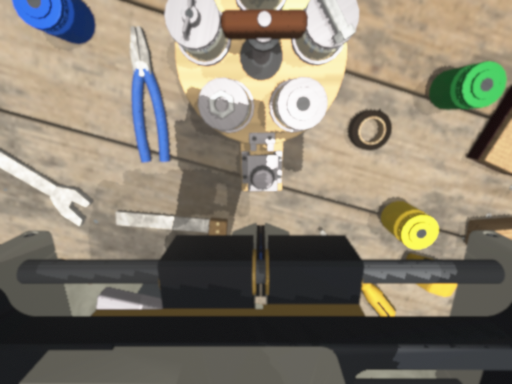

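View pics/side3.png

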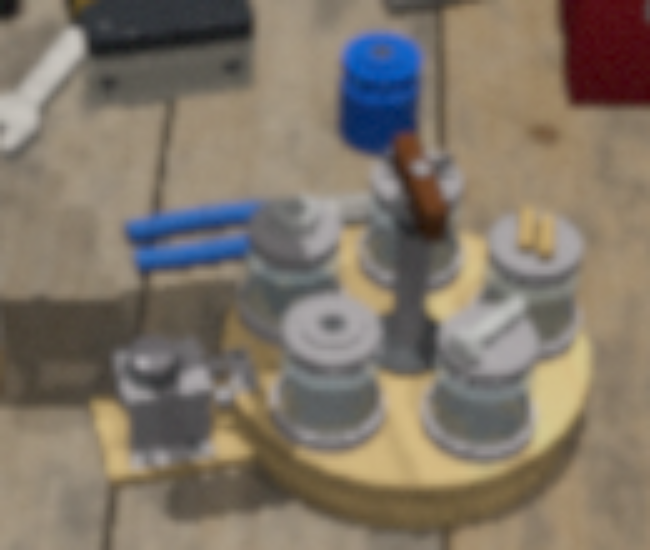

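Button is back up (side crop (155,360)), carousel undisturbed. Going over the handle, jaws half open, then turn tool +90° to straddle its width.

```bash
python3 -m inch '[[[0.5,30,0,0,0],[0.5,40,1,0,0],[0.5,40,1,0,0],[0.5,30,1,0,8],[0.5,0,0,0,8.5],[0.5,0,0,0,8.5],[0.5,0,0,0,8.5],[0.5,0,0,0,8.5],[0.5,0,0,0,8.5],[0.5,0,0,0,8.5],[0.5,0,0,0,8.5],[0.5,0,0,0,0]]]'; python3 g.py 0.586 -0.014 0.21
```

```text
clock: 6.55
position: [0.5758, -0.0146, 0.2379]
ee_rot: [2.792, -1.389, -0.027]
force: [0.8, -0.1, -1.2]
width: 0.501
clock 6.55 pos [ 0.5758 -0.0146  0.2379] yaw -52.89 tool delta mm [ 5.8 -9.3 27.7] F [ 0.76 -0.11 -1.18] w 0.501 q [ 0.02  0.38 -0.13  1.68  0.07  1.11 -2.63]
```

j7 goes the other way round; use the half-turn-equivalent grasp (yaw ≈106°).

```bash
python3 -m inch '[[[0.5,0,0,-15,-8.5],[0.5,0,0,0,-8.5],[0.5,0,0,0,-8.5],[0.5,0,0,0,-8.5],[0.5,0,0,0,-8.5],[0.5,0,0,0,-8.5],[0.5,0,0,0,-8.5],[0.5,0,0,0,-8.5],[0.5,0,0,0,-8.5],[0.5,0,0,0,-8.5],[0.5,0,0,0,-8.5],[0.5,0,0,0,-8.5]]]'; python3 g.py 0.586 -0.014 0.21
```

```text
clock: 7.75
position: [0.5703, -0.0144, 0.2386]
ee_rot: [-2.83, -1.343, 0.078]
force: [0.6, -0.7, 0.4]
width: 0.501
clock 7.75 pos [ 0.5703 -0.0144  0.2386] yaw 50.81 tool delta mm [11.4 12.7 27.8] F [ 0.63 -0.69  0.41] w 0.501 q [ 0.29  0.43 -0.52  1.64  0.23  1.17 -0.97]
```

```bash
python3 -m inch '[[[0.5,0,0,0,-8.5],[0.5,0,0,0,-8.5],[0.5,0,0,0,-8.5],[0.5,0,0,0,-8.5],[0.5,0,0,0,-8.5],[0.5,0,0,0,-8],[0.5,0,0,0,0],[0.5,0,0,0,0]]]'; python3 g.py 0.586 -0.014 0.21
```

```text
clock: 8.55
position: [0.5669, -0.0151, 0.23]
ee_rot: [-1.938, -2.42, 0.072]
force: [-0.9, 0.1, 0.1]
width: 0.498
clock 8.55 pos [ 0.5669 -0.0151  0.23  ] yaw 102.64 tool delta mm [-3.1 20.1 18.8] F [-0.94  0.14  0.1 ] w 0.498 q [ 0.43  0.49 -0.72  1.64  0.34  1.2  -0.16]
```

```bash
echo "print('toolz',R[:,2].round(3))" >> g.py; python3 -m inch '[[[0.5,-3,20,0,-3.5],[0.5,0,0,0,0],[0.5,0,0,0,0]]]'; python3 g.py 0.586 -0.014 0.21
python3 - <<'E'
from h import *
import pickle
f,c=cam('wrist'); cv2.imwrite('pics/wrist4.png',f);pickle.dump(c,open('wrist4.pkl','wb'))
f,c=cam('side'); cv2.imwrite('pics/side4.png',cv2.resize(f[100:240,210:340],None,fx=4,fy=4))
E
```

```text
clock: 8.85
position: [0.5867, -0.0137, 0.2276]
ee_rot: [-1.866, -2.472, 0.072]
force: [0.1, 0.1, 0.0]
width: 0.498
clock 8.85 pos [ 0.5867 -0.0137  0.2276] yaw 105.9 tool delta mm [-0.2  0.4 17.6] F [0.09 0.1  0.03] w 0.498 q [ 0.41  0.53 -0.72  1.59  0.36  1.22 -0.11]
toolz [-0.063 -0.011 -0.998]
```

View pics/wrist4.png

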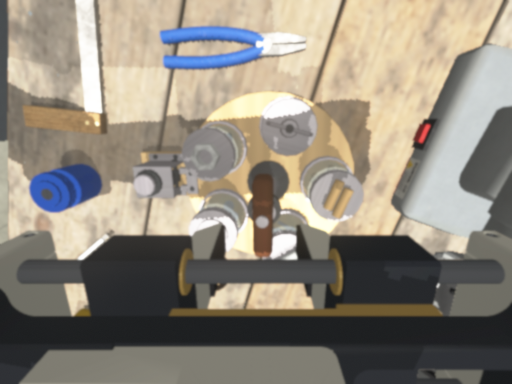

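View pics/side4.png

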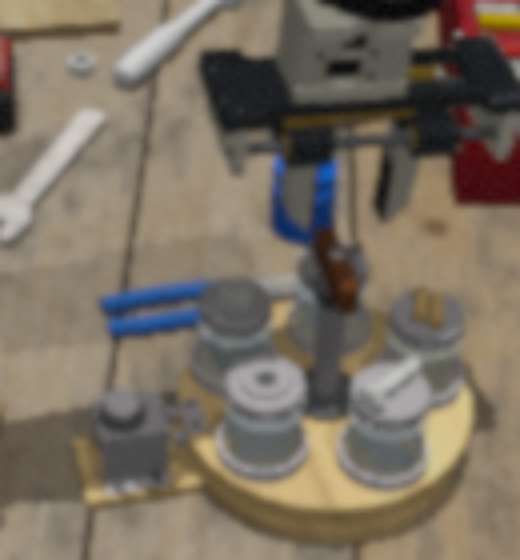

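Handle at column 262 between the fingers (195–330), aligned. Descend.

```bash
python3 -m inch '[[[0.5,0,2,20,0],[0.5,0,2,20,0],[0.5,0,0,0,0],[0.5,0,0,0,0]]]'; python3 g.py 0.586 -0.014 0.167
```

```text
clock: 9.35
position: [0.5872, -0.0132, 0.1883]
ee_rot: [-1.871, -2.471, 0.072]
force: [-0.0, 0.1, 0.6]
width: 0.499
clock 9.35 pos [ 0.5872 -0.0132  0.1883] yaw 105.73 tool delta mm [-0.6 -0.1 21.3] F [-0.02  0.11  0.6 ] w 0.499 q [ 0.4   0.56 -0.71  1.64  0.39  1.15 -0.14]
toolz [-0.061 -0.012 -0.998]
```

```bash
python3 -m inch '[[[0.5,0,1,20,0],[0.5,0,0,0,0],[0.5,0,0,0,0]]]'; python3 g.py 0.586 -0.014 0.167
python3 -m inch '[[[1,0,0,0,0],[1,0,0,0,0],[1,0,0,0,0],[1,0,0,0,0],[1,0,0,0,0],[1,0,0,0,0]]]' 30;  python3 g.py 0.586 -0.014 0.167
```

```text
clock: 9.65
position: [0.5879, -0.0128, 0.1715]
ee_rot: [-1.874, -2.473, 0.069]
force: [-0.8, 0.2, 1.1]
width: 0.496
clock 9.65 pos [ 0.5879 -0.0128  0.1715] yaw 105.67 tool delta mm [-0.7 -1.9  4.6] F [-0.82  0.23  1.07] w 0.496 q [ 0.39  0.58 -0.7   1.66  0.4   1.11 -0.16]
toolz [-0.057 -0.013 -0.998]
clock: 10.25
position: [0.5857, -0.0136, 0.1743]
ee_rot: [-1.874, -2.471, 0.075]
force: [0.2, 0.5, -3.2]
width: 0.197
clock 10.25 pos [ 0.5857 -0.0136  0.1743] yaw 105.63 tool delta mm [-0.5  0.6  7.3] F [ 0.23  0.54 -3.25] w 0.197 q [ 0.39  0.57 -0.7   1.66  0.4   1.12 -0.16]
toolz [-0.06  -0.015 -0.998]
```

Grip sits a bit high; reopen a little, lower and regrip.

```bash
python3 -m inch '[[[0.6,0,0,0,0],[0.6,0,0,0,0],[0.6,0,0,6,0],[0.6,0,0,3,0],[0.6,0,0,0,0]]]'; python3 g.py 0.5857 -0.0136 0.167
```

```text
clock: 10.75
position: [0.5859, -0.0135, 0.165]
ee_rot: [-1.875, -2.472, 0.073]
force: [0.4, -0.4, 0.2]
width: 0.398
clock 10.75 pos [ 0.5859 -0.0135  0.165 ] yaw 105.62 tool delta mm [-0.  -0.3 -2. ] F [ 0.39 -0.42  0.22] w 0.398 q [ 0.39  0.58 -0.7   1.67  0.41  1.1  -0.16]
toolz [-0.059 -0.015 -0.998]
```

```bash
python3 -m inch '[[[1,0,0,0,0],[1,0,0,0,0],[1,0,0,0,0],[1,0,0,0,0],[1,0,0,0,0],[1,0,0,0,0]]]' 40;  python3 g.py 0.5857 -0.0136 0.165
python3 -m inch '[[[1,0,0,0,3],[1,0,0,0,3],[1,0,0,0,0]]]';  python3 g.py 0.5857 -0.0136 0.165
python3 - <<'E'
from h import *
f,c=cam('side'); cv2.imwrite('pics/side5.png',cv2.resize(f[100:240,210:340],None,fx=4,fy=4))
f,c=cam('wrist'); cv2.imwrite('pics/wrist5.png',f)
print(arm.observe()['ft_torque'])
E
```

```text
clock: 11.35
position: [0.5855, -0.0136, 0.1648]
ee_rot: [-1.875, -2.471, 0.074]
force: [-1.2, 0.1, -0.5]
width: 0.205
clock 11.35 pos [ 0.5855 -0.0136  0.1648] yaw 105.63 tool delta mm [-0.1  0.2 -0.2] F [-1.24  0.08 -0.51] w 0.205 q [ 0.39  0.58 -0.7   1.67  0.41  1.1  -0.16]
toolz [-0.06  -0.015 -0.998]
clock: 11.65
position: [0.5857, -0.0136, 0.1648]
ee_rot: [-2.007, -2.369, 0.077]
force: [-0.3, -0.1, -1.1]
width: 0.202
clock 11.65 pos [ 0.5857 -0.0136  0.1648] yaw 99.46 tool delta mm [-0.   0.  -0.2] F [-0.31 -0.08 -1.09] w 0.202 q [ 0.38  0.57 -0.67  1.68  0.39  1.09 -0.26]
toolz [-0.059 -0.014 -0.998]
[ 0.07883048 -0.31059159 -0.03656746]
```

View pics/side5.png

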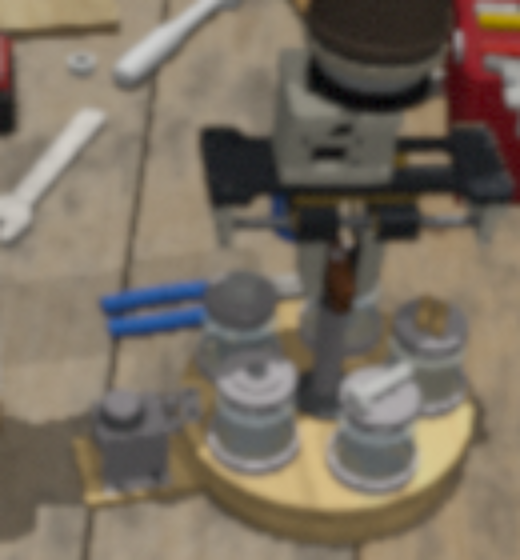

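View pics/wrist5.png

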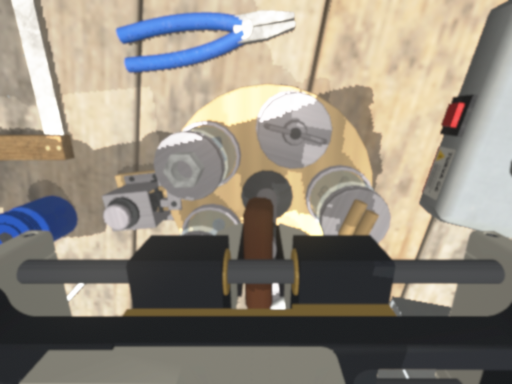

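Catch is free; platter turned clockwise with the tool (washer jar moved toward front). Continue.

```bash
python3 -m inch '[[[1,0,0,0,3],[1,0,0,0,4],[1,0,0,0,5],[1,0,0,0,5],[1,0,0,0,5],[1,0,0,0,5],[1,0,0,0,4],[1,0,0,0,3],[1,0,0,0,0]]]';  python3 g.py 0.5857 -0.0136 0.165
```

```text
clock: 12.65
position: [0.5864, -0.0137, 0.1647]
ee_rot: [-2.632, -1.677, 0.089]
force: [-0.0, -0.3, 0.0]
width: 0.202
clock 12.65 pos [ 0.5864 -0.0137  0.1647] yaw 65.07 tool delta mm [-0.2 -0.7 -0.2] F [-0.   -0.34  0.04] w 0.202 q [ 0.28  0.54 -0.52  1.68  0.3   1.06 -0.78]
toolz [-0.058 -0.014 -0.998]
```

```bash
python3 -m inch '[[[1,0,0,0,3],[1,0,0,0,4],[1,0,0,0,5],[1,0,0,0,5],[1,0,0,0,5],[1,0,0,0,5],[1,0,0,0,5],[1,0,0,0,5],[1,0,0,0,5],[1,0,0,0,4],[1,0,0,0,3],[1,0,0,0,0]]]';  python3 g.py 0.5857 -0.0136 0.165
```

```text
clock: 13.85
position: [0.587, -0.0146, 0.1646]
ee_rot: [3.104, 0.434, -0.094]
force: [0.4, -1.1, -0.2]
width: 0.198
clock 13.85 pos [ 0.587  -0.0146  0.1646] yaw 15.93 tool delta mm [-1.  -1.3 -0.3] F [ 0.36 -1.1  -0.17] w 0.198 q [ 0.15  0.51 -0.31  1.69  0.18  1.03 -1.53]
toolz [-0.058 -0.014 -0.998]
```

```bash
python3 -m inch '[[[1,0,0,0,3],[1,0,0,0,4],[1,0,0,0,4],[1,0,0,0,4],[1,0,0,0,2],[1,0,0,0,1],[1,0,0,0,0],[1,0,0,0,0]]]';  python3 g.py 0.5857 -0.0136 0.165
python3 - <<'E'
from h import *
import pickle
for n in ['wrist','top','side']:
    f,c=cam(n); cv2.imwrite(f'pics/{n}6.png',f);pickle.dump(c,open(n+'6.pkl','wb'))
    if n=='side': cv2.imwrite('pics/side6c.png',cv2.resize(f[130:240,220:340],None,fx=6,fy=5,interpolation=cv2.INTER_CUBIC))
E
```

```text
clock: 14.65
position: [0.587, -0.0149, 0.1647]
ee_rot: [3.126, -0.038, -0.092]
force: [-0.2, -0.6, -0.3]
width: 0.201
clock 14.65 pos [ 0.587  -0.0149  0.1647] yaw -1.43 tool delta mm [-1.4 -1.3 -0.2] F [-0.16 -0.58 -0.28] w 0.201 q [ 0.1   0.5  -0.24  1.7   0.14  1.02 -1.79]
toolz [-0.059 -0.014 -0.998]
```

View pics/side6c.png

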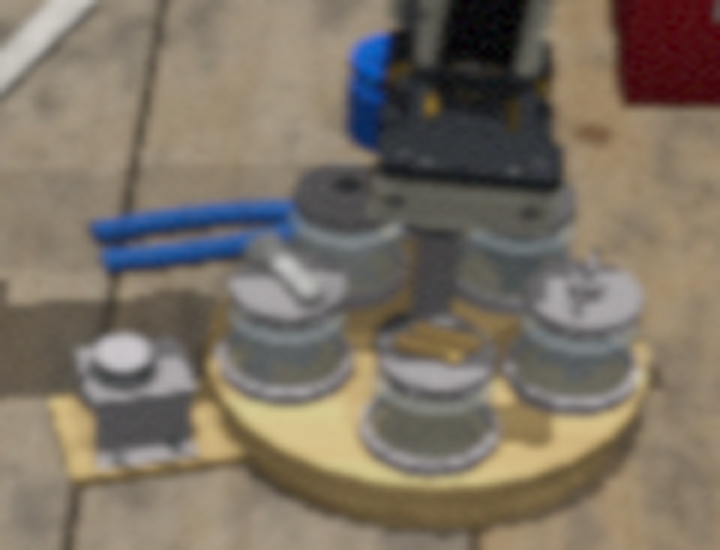

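View pics/wrist6.png

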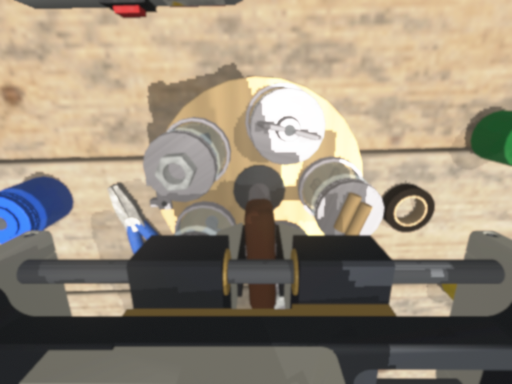

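View pics/top6.png

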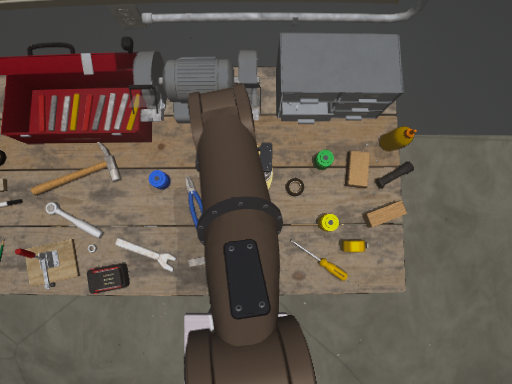

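```bash
python3 -m inch '[[[1,0,0,0,0.7],[1,0,0,0,0],[1,0,0,0,0]]]'; python3 g.py 0.5857 -0.0136 0.165
python3 - <<'E'
from h import *
import pickle
f,c=cam('wrist'); pickle.dump(c,open('wrist7.pkl','wb'));cv2.imwrite('pics/wrist7.png',f)
cv2.imwrite('pics/wrist7c.png',cv2.resize(f[60:260,120:400],None,fx=2.8,fy=2.8,interpolation=cv2.INTER_CUBIC))
ax=np.array([.586,-.0138]); 
f,c=cam('side'); pickle.dump(c,open('side7.pkl','wb'))
by=np.radians(15.9)
# overlay expected lid circles (jar centre r=70, lid top z=.113) for bolt at front
def draw(f,c,off,s):
    g=cv2.resize(f[off[1]:off[1]+off[3],off[0]:off[0]+off[2]],None,fx=s,fy=s,interpolation=cv2.INTER_CUBIC)
    for k in range(5):
        a=by+np.pi+k*2*np.pi/5; m=ax+.07*np.array([np.cos(a),np.sin(a)])
        pts=[proj(c,[m[0]+.0267*np.cos(u),m[1]+.0267*np.sin(u),.113]) for u in np.linspace(0,6.3,40)]
        cv2.polylines(g,[(((np.array(pts)+.5-np.array(off[:2]))*s)).astype(np.int32)],True,(0,0,255) if k else (0,255,0),1)
    m=ax-.146*np.array([np.cos(by),np.sin(by)])
    pts=[proj(c,[m[0]+.013*np.cos(u),m[1]+.013*np.sin(u),.075]) for u in np.linspace(0,6.3,40)]
    cv2.polylines(g,[(((np.array(pts)+.5-np.array(off[:2]))*s)).astype(np.int32)],True,(255,0,0),1)
    return g
cv2.imwrite('pics/side7o.png',draw(f,c,(220,145,120,95),6))
fw=cv2.imread('pics/wrist7.png');cv2.imwrite('pics/wrist7o.png',draw(fw,pickle.load(open('wrist7.pkl','rb')),(120,60,280,200),2.8))
E
```

```text
clock: 15.1
position: [0.587, -0.015, 0.1647]
ee_rot: [3.125, -0.059, -0.092]
force: [-1.5, -1.7, -0.3]
width: 0.204
clock 15.1 pos [ 0.587  -0.015   0.1647] yaw -2.19 tool delta mm [-1.4 -1.3 -0.2] F [-1.52 -1.69 -0.33] w 0.204 q [ 0.09  0.5  -0.24  1.7   0.14  1.02 -1.8 ]
toolz [-0.059 -0.014 -0.998]
```

View pics/side7o.png

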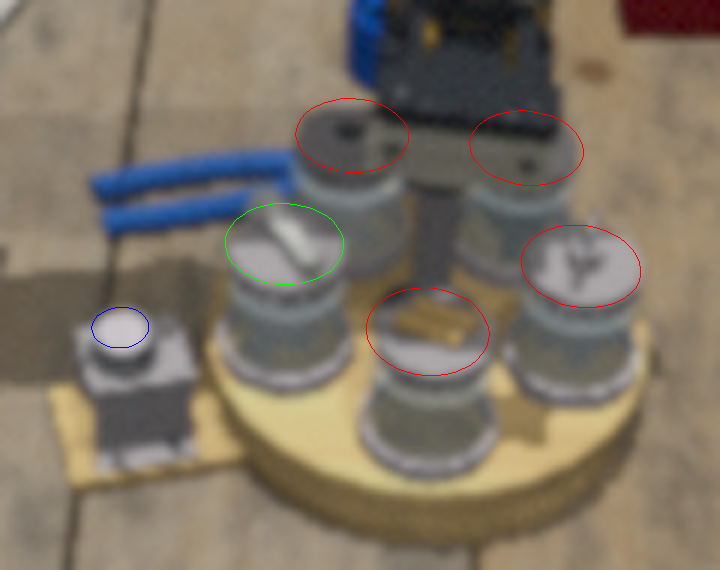

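View pics/wrist7o.png

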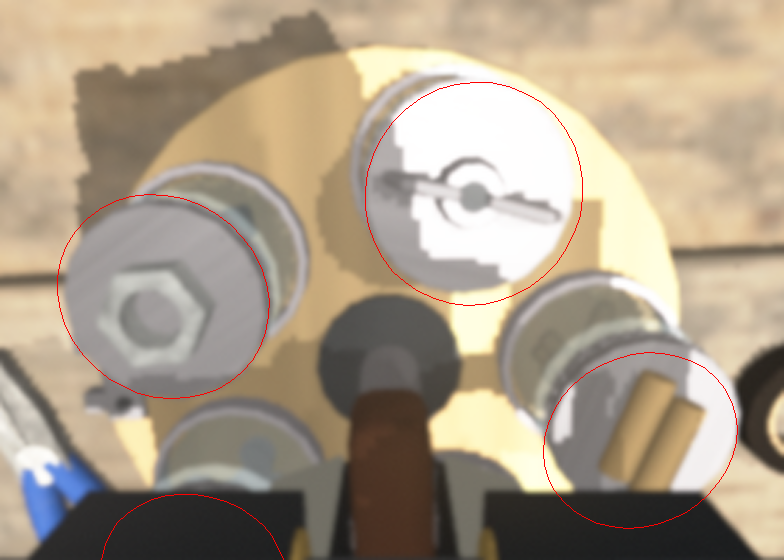

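Expected lid circles match all the lids in both views to ~1°. The bolt jar (side crop (286,248)) lines up with the button (122,328), all five jars are upright, and the grip is holding (width 0.204). Handing in.

```bash
python3 -c "
from cell import workorder
print(workorder.sign_off())"
```

```text
the job is handed in; nothing more can be done
None
```

The bolt jar now stands at the front in line with the button, and the gripper is still closed on the handle at 40 N. The job was handed in at about 15 s on the robot clock.

- **Button:** I pressed it to its stop and it sprang back up, which I confirmed in the side view. At the stop the wrist force reached about 78 N, more than I meant to use but below the 120 N limit. The platter then turned freely.
- **Turn:** I gripped the handle across its width and turned the carousel about 108° clockwise. The first grip sat too high, so I reopened the jaws and took a lower one. At the end the tool was at -2.2°, against a target of about -2.1°.
- **Last checks:** The lid positions expected for the bolt jar at the front matched the side view apart from a small constant offset. They matched the wrist view within a few pixels, except the wing jar's lid, which was about 10 px off in the enlarged picture. I put the alignment error at 1–2°.
- **Jars and bench:** All five jars stand upright in their cups. The pliers and the tape roll lie where they were, and nothing else on the bench looked moved in the last top view. The forces on the wrist were below 3 N.
- **Not checked:** The arm hid the carousel from the top camera at the end, so that view could not confirm the final alignment.

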